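Slide a hold-down plate over the deck edge, lift it and lay it on a seed dish

TASK

The flat metal plate lies between low guide strips on the lower deck of the two-tier stand, where its sides cannot be gripped. Slide it towards the open front of the deck until about a third of its length sticks out over the edge and leave it resting there, then pick it up by the overhanging end, and lay it flat near the middle of the closed seed dish's lid to hold the lid down. Do not drop the plate, and leave the dish, the marker and the carton where they are.

Things in the scene. Friction and masses are not known exactly. Their poses are not given: they have to be found in the camera images.
- stand: Fixed two-tier bench stand, white boards, grey sides. Origin on the bench below the middle of the lower deck's front edge; x to the back, y left, z up. Deck: x = 0 to 0.26, 116 mm wide, top 55 mm high, open in front. Two guide strips on it, x = 0 to 0.24, 66 mm apart inside, 6 mm high, flush with the top of the plate lying between them. Nothing stands on the deck before the rear panel's face, x = 0.244.
- shelf_edge (a point): Middle of the lower front edge of the stand's upper shelf: 170 mm behind the deck's front edge, 205 mm above the bench (150 mm above the deck). The shelf is 160 mm wide, runs 100 mm back from here and carries a tip box about 80 mm tall; below it the space is open at the front and sides.
- plate: Flat plain aluminium plate, 140 mm long (its x), 60 mm wide (its y), 6 mm thick, about 0.15 kg, loose. Origin at the centre of its underside. It starts between the guide strips, its x along the stand's x, its front end 15 to 35 mm behind the deck's front edge, its far end (155 to 175 mm behind that edge) close below the upper shelf's front edge, free deck behind it. Ordinary friction.
- dish: Closed square seed dish with a clear flat lid, 248 x 248 x 25 mm, blue inside, about 0.45 kg, loose on the bench. Origin at the centre of its underside; the lid's top is 25 mm above it.
- marker: Marker pen lying on the bench, 138 mm long, 14 mm high, loose bystander. Origin at the middle of its underside, the pen along its y axis.
- carton: Flat white carton, 100 x 135 x 30 mm, loose bystander to the left of the stand. Origin at the centre of its underside.
Not all that is in view belongs to the job. Of the things like the plate, leave any that is blue; of the rest the larger one is meant.

How it is judged:
By the outcome, as a careful person would: the job done as asked, in the order asked, and still so for the second after the job is handed in, with the robot touching nothing.
It also fails if it takes over 58 s, if anything falls off the work surface, if the arm or the gripper's body presses on something with over 40 N, if the wrist force passes 120 N, or if a joint passes its speed limit or range.

ROBOT

A 6-joint arm with a two-finger parallel gripper is mounted at the origin on a cart in front of the work surface, level with it; the furniture and walls round the work are solid. World frame = base frame: x ahead of the robot, y to its left, z up, the work surface at z = 0. Lengths are in m, angles in rad, forces in N, time in s.
With the tool pointing down it reaches from about 0.325 to 1 m from the base axis. Payload 5.1 kg.
Tool frame: the origin (TCP) lies at the centre of the arm's flange, where the gripper is bolted on; the fingertips stand 173 mm ahead of it and the grasp point (between the pads) lies 155 mm ahead of it; z points along the fingers, x is the direction in which the jaws open and shut, and the axes are right-handed (so a half turn about z gives the same grasp; the last joint's range is limited). The gripper opens to 85 mm and grips with 20 to 120 N. Pads are 22 mm wide; open, the fingers measure 114 mm over their backs; the gripper's body (76 mm by 85 mm) begins 54 mm behind the grasp point. The pads swing forward as they close: fully open they stand 13 mm farther back than shut.
Start: joints at [-1.236, 0.124, 1.65, -0, 1.367, -0.083], TCP at [0.264, -0.594, 0.405] pointing down, gripper open.
Joint ranges: [-2.61, 2.61], [-1.02, 2.33], [0.03, 2.71], [-1.35, 4.49], [0.32, 2.68], [-2.91, 2.91]. Speed limits (rad/s): [2.57, 2.57, 3.14, 3.14, 3.14, 3.14].

INTERFACE

Orientations are given as a rotation vector (axis times angle).
In Python, from cell import manip gives the robot as it stands.
- The arm moves only by the tool servo_tool, never from a script. Its argument "rows" is a list of rows, each an object with "delta_rot": the turn, a rotation vector about the tool's x, y, z in units of 5 degrees (1.0 is 5 degrees), a list of three; "offset": the shift along the tool's x, y, z in units of 50 mm (1.0 is 50 mm), a list of three; "claw": the closure in counts, from 0 (fully open) to 255 (shut). In form: [{"delta_rot": [wx, wy, wz], "offset": [tx, ty, tz], "claw": claw}, ...]. A call has 1 to 8 rows; each row is the pose to reach, as a shift and turn from the pose commanded when the call began, along the tool's axes at that moment; what a row does not reach only later rows make up. A row lasts 1/10 s, in which the tool goes at most 50 mm and 8.59 degrees, less where a joint would pass 70% of its speed; a pose out of reach is approached as far as the arm can. A call with a gripper value outside its range is refused whole. The fingers move at their own pace and stop on an object; the grip force is fixed at half the most. Time passes only in rows, so rows that repeat a pose let the fingers close. It gives the time, the measured TCP pose, the force and the opening at its end, in the units of the state.
- manip.sense(): the state, without advancing time (a new reading comes with each control period).
- manip.get_image(name): name is "side" or "top"; returns the picture (384x512x3 uint8, blue, green, red); there is no depth.
- manip.camera_params(name): a dict with "K" (3x3 intrinsics, pixels), "R" (3x3) and "t" (3): a world point X has camera coordinates R X + t. Camera axes: x right, y down, z forward; pixel columns grow to the right and rows downward; lengths in m; the calibration is good to about 2 mm. A picture is of the moment at which its call begins. camera_params takes no time and is no camera call.
- manip.close_job(): hands the job in, once; it reports no verdict.
The state is a dict: "clock": time; "q": joint angles; "dq": joint speeds; "tau": joint torques, N m; "tool_pos": TCP position; "orientation": TCP orientation; "wrist_force": force on the tool from outside, world axes, zero at the start; "wrist_torque": the same for the moment, N m; "gripper_width": opening from 0.0 (shut) to 1.0 (fully open).
Only numpy, scipy, OpenCV 4.12 (cv2) and the standard library are available. Lean on these libraries where they do the work, as an engineer would, in place of code of your own. Each camera call takes 0.05 s, during which the arm holds its last target. There are 200 camera calls.

## Working session

There is one attempt and no reset: what is moved stays moved. The work goes in short steps, Python scripts to look and compute and a tool call to move; the robot and the scene stay as the last step left them, time stands still between calls to the robot, and variables do not carry over. Pictures are saved under pics/ and viewed, about 8 in all and at most 12, crops included, and the job is handed in when it is done.

Besides the shell and the picture viewer there is one more tool, called after ">>>" as a command line: name --argument value ..., lists and objects as JSON in quotes. servo_tool: Moves the arm, as the interface text tells. Its arguments: {"type":"object","properties":{"rows":{"type":"array","items":{"type":"object","properties":{"delta_rot":{"type":"array","items":{"type":"number"}},"offset":{"type":"array","items":{"type":"number"}},"claw":{"type":"number"}}}}},"required":["rows"]}

```bash
mkdir -p pics; python3 - <<'E'
from cell import manip
import cv2
for n in("side","top"):
    cv2.imwrite(f"pics/{n}0.png",manip.get_image(n)); p=manip.camera_params(n)
    print(n,p["K"],(-p["R"].T@p["t"]),p["R"])
s=manip.sense();print(s)
E
```

```text
side [[372.40330357   0.         259.11979147]
 [  0.         372.40330357 185.28119935]
 [  0.           0.           1.        ]] [0.33713202 1.13855935 0.64289006] [[-0.98674898 -0.16220052  0.00417632]
 [-0.06934793  0.39832957 -0.91461709]
 [ 0.14668781 -0.9027871  -0.40429957]]
top [[371.23174617   0.         252.11197053]
 [  0.         371.23174617 191.9282375 ]
 [  0.           0.           1.        ]] [0.41296059 0.03030206 1.16337107] [[ 0.01092522 -0.99977307 -0.01828772]
 [-0.99130438 -0.00843062 -0.13131851]
 [ 0.13113453  0.01956338 -0.99117153]]
{'clock': 0.1, 'q': array([-1.23560450e+00,  1.24463827e-01,  1.65155782e+00, -4.07284657e-06,
        1.36751271e+00, -8.26160693e-02]), 'dq': array([-1.25354200e-05, -9.07554322e-04, -2.03591700e-03, -5.74991339e-04,
        1.41738558e-04, -1.06885481e-03]), 'tau': array([ 4.02904498e-04, -4.24926925e+01, -3.66655433e+01, -6.14159740e-05,
        3.93059221e-03, -2.16940940e-06]), 'tool_pos': array([ 0.26363087, -0.5938875 ,  0.40354808]), 'orientation': array([-2.63285019e+00,  1.71179677e+00,  2.41407939e-03]), 'wrist_force': array([-0.72920492,  0.06522357, -0.63889629]), 'wrist_torque': array([-0.00621893,  0.02875794,  0.01467337]), 'gripper_width': 1.000971888628062}
```

View pics/side0.png

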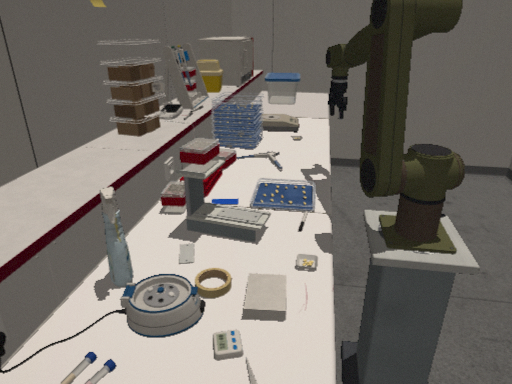

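View pics/top0.png

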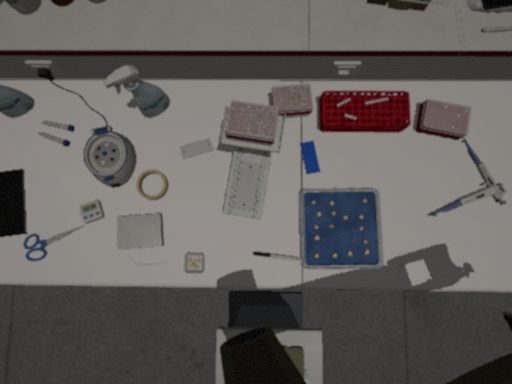

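Side view: the stand is at (230,205), the blue dish at (285,195), the marker at (303,222) and the carton at (266,295). Candidates for the plate, as top-view pixels: the item on the stand deck (248,185), the blue slab (310,157) and the small grey slab (196,148). Next I'll crop close on the deck.

```bash
python3 - <<'E'
import cv2,numpy as np
a=cv2.imread("pics/top0.png")[90:275,170:390];b=cv2.imread("pics/side0.png")[130:250,150:330]
a=cv2.resize(a,(660,555),interpolation=cv2.INTER_CUBIC)
cv2.imwrite("pics/ct.png",cv2.convertScaleAbs(a,alpha=1.2))
cv2.imwrite("pics/cs.png",cv2.resize(b,(792,528),interpolation=cv2.INTER_CUBIC))
E
```

```text
(no output)
```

View pics/ct.png

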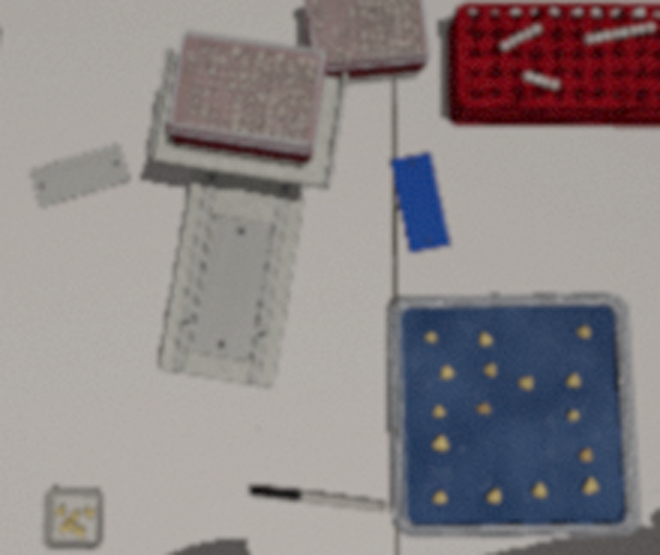

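View pics/cs.png

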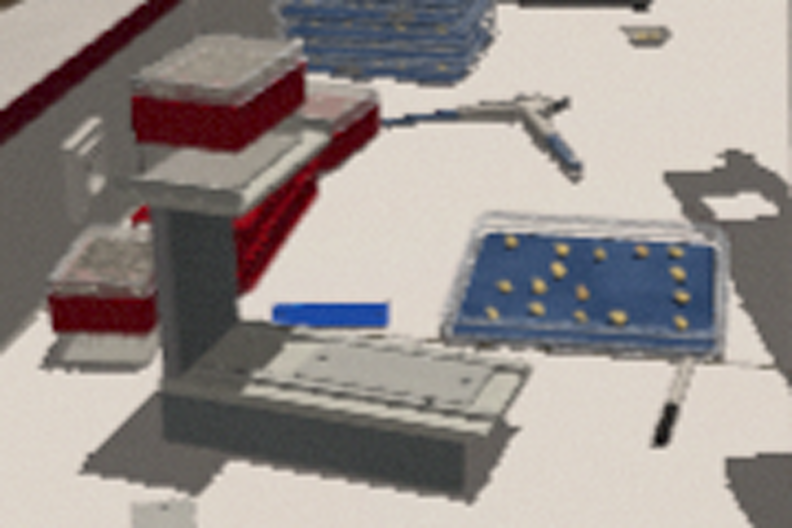

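The deck item is a plain grey plate, with its front end at crop y≈358 and its far end at ≈215, so it is larger than the grey slab on the bench at left. The blue slab is excluded. I choose the deck plate.

```bash
cat > h.py <<'E'
import numpy as np
from cell import manip
def ray(n,uv,z):
    p=manip.camera_params(n);c=-p["R"].T@p["t"]
    d=p["R"].T@np.linalg.inv(p["K"])@[uv[0],uv[1],1]
    return c+d*(z-c[2])/d[2]
def proj(n,X):
    p=manip.camera_params(n);x=p["K"]@(p["R"]@X+p["t"]);return x[:2]/x[2]
E
python3 - <<'E'
from h import *
T=lambda x,y:(170+(x-1)/3,90+(y-1)/3)
S=lambda x,y:(150+(x-2)/4.4,130+(y-2)/4.4)
for nm,p,z in [("deckFL",(160,370),.055),("deckFR",(272,386),.055),("deckBLvis",(190,187),.055),("deckBRvis",(302,196),.055),
 ("pFL",(189,355),.061),("pFR",(253,362),.061),("pBL",(211,213),.061),("pBR",(268,218),.061),("hole1",(240,231),.061),("hole2",(221,344),.061),
 ("dishTL",(391,297),.025),("dishTR",(627,295),.025),("dishBR",(637,530),.025),("dishBL",(397,530),.025),("penA",(250,490),.01),("penB",(388,506),.01),("shFL",(145,178),.205),("shFR",(330,186),.205)]:
    print(nm,ray("top",T(*p),z).round(4))
for nm,p,z in [("s_deckFR(L)",(465,435),.055),("s_deckFright",(530,367),.055),("s_pBnearL",(243,383),.061),("s_pFL",(435,405),.061),("s_pFR",(495,375),.061),("s_pBR",(325,345),.061),("dishNearL",(445,335),.025),("dishNearR",(722,352),.025),("dishFarR",(722,232),.025),("dishFarL",(483,212),.025)]:
    print(nm,ray("side",S(*p),z).round(4))
E
```

```text
deckFL [0.4952 0.1387 0.055 ]
deckFR [0.4804 0.0268 0.055 ]
deckBLvis [0.6823 0.112  0.055 ]
deckBRvis [ 0.6737 -0.0022  0.055 ]
pFL [0.51   0.1095 0.061 ]
pFR [0.5036 0.0458 0.061 ]
pBL [0.6541 0.0898 0.061 ]
pBR [0.6493 0.0322 0.061 ]
hole1 [0.6358 0.0603 0.061 ]
hole2 [0.5212 0.0779 0.061 ]
dishTL [ 0.575  -0.0951  0.025 ]
dishTR [ 0.5791 -0.3368  0.025 ]
dishBR [ 0.3421 -0.3387  0.025 ]
dishBL [ 0.3392 -0.0997  0.025 ]
penA [0.3766 0.0483 0.01  ]
penB [ 0.3621 -0.0924  0.01  ]
shFL [0.6537 0.1409 0.205 ]
shFR [ 0.6475 -0.0223  0.205 ]
s_deckFR(L) [0.5088 0.1535 0.055 ]
s_deckFright [0.4775 0.0454 0.055 ]
s_pBnearL [0.6812 0.1173 0.061 ]
s_pFL [0.5355 0.1256 0.061 ]
s_pFR [0.5    0.0735 0.061 ]
s_pBR [0.6368 0.0478 0.061 ]
dishNearL [ 0.5618 -0.0541  0.025 ]
dishNearR [ 0.3341 -0.0626  0.025 ]
dishFarR [ 0.3415 -0.3111  0.025 ]
dishFarL [ 0.5735 -0.3206  0.025 ]
```

```bash
python3 - <<'E'
from h import *
I=lambda p:((p-[150,130])*4.4+2).round(0)
for nm,X in [("deckFL",(.4952,.1387,.055)),("deckFR",(.4804,.0268,.055)),("dishTL",(.575,-.0951,.025)),("dishBL",(.339,-.0997,.025)),("dishBLbot",(.339,-.0997,.0)),("dishBR",(.342,-.3387,.025)),("penA",(.3766,.0483,.01)),("penB",(.3621,-.0924,.01)),("shFL",(.6537,.1409,.205)),("shFR",(.6475,-.0223,.205))]:
    print(nm,I(proj("side",np.array(X))))
E
```

```text
deckFL [487. 426.]
deckFR [530. 355.]
dishTL [439. 312.]
dishBL [717. 331.]
dishBLbot [716. 358.]
dishBR [722. 221.]
penA [660. 432.]
penB [688. 349.]
shFL [260. 218.]
shFR [328. 138.]
```

Agreement is within a few mm. The stand front-middle is at ≈(0.488,0.083) with yaw ≈-8°, and the plate's front end is ~20 mm behind the edge. 

Plan: 
1. Drag the plate forward with shut fingertips pressing on its top.
2. Grip the overhang across its 60 mm width with a vertical tool.

```bash
cat >> h.py <<'E'
from scipy.spatial.transform import Rotation as Ro
def go(P,xdeg):
    """units for a tool-down pose at P, tool x at world angle xdeg, from measured pose"""
    s=manip.sense();R=Ro.from_rotvec(s["orientation"])
    a=np.radians(xdeg);x=np.array([np.cos(a),np.sin(a),0]);z=np.array([0,0,-1.])
    G=Ro.from_matrix(np.c_[x,np.cross(z,x),z])
    print("off",(R.inv().apply(np.array(P)-s["tool_pos"])/.05).round(3),"rot",((R.inv()*G).as_rotvec(True)/5).round(2),"pos",s["tool_pos"].round(4),"F",s["wrist_force"].round(1),"w",round(s["gripper_width"],3),"t",s["clock"])
E
python3 -c "
from h import *
go((.582,.07,.40),-98);go((.582,.07,.40),82)"
```

```text
off [ -9.552 -11.207   0.091] rot [0.   0.02 6.39] pos [ 0.2636 -0.5939  0.4035] F [-0.7  0.1 -0.6] w 1.001 t 0.1
off [ -9.552 -11.207   0.091] rot [-3.000e-02  1.000e-02 -2.961e+01] pos [ 0.2636 -0.5939  0.4035] F [-0.7  0.1 -0.6] w 1.001 t 0.1
```

>>> servo_tool --rows '[{"delta_rot":[0,0,6.4],"offset":[-9.55,-11.2,0],"claw":255},{"delta_rot":[0,0,6.4],"offset":[-9.55,-11.2,0],"claw":255},{"delta_rot":[0,0,6.4],"offset":[-9.55,-11.2,0],"claw":255},{"delta_rot":[0,0,6.4],"offset":[-9.55,-11.2,0],"claw":255},{"delta_rot":[0,0,6.4],"offset":[-9.55,-11.2,0],"claw":255},{"delta_rot":[0,0,6.4],"offset":[-9.55,-11.2,0],"claw":255},{"delta_rot":[0,0,6.4],"offset":[-9.55,-11.2,0],"claw":255},{"delta_rot":[0,0,6.4],"offset":[-9.55,-11.2,0],"claw":255}]'

```text
clock: 0.9
tool_pos: [0.4368, -0.2315, 0.4044]
orientation: [-2.059, 2.373, 0.0]
wrist_force: [0.1, -0.8, -0.3]
gripper_width: 0.001
```

```bash
python3 -c "
from h import *
go((.582,.07,.40),-98)"
```

```text
off [-6.378 -2.027  0.088] rot [ 0.    0.   -0.02] pos [ 0.4368 -0.2315  0.4044] F [ 0.1 -0.8 -0.3] w 0.001 t 0.9
```

>>> servo_tool --rows '[{"delta_rot":[0,0,0],"offset":[-6.38,-2.03,0],"claw":255},{"delta_rot":[0,0,0],"offset":[-6.38,-2.03,0],"claw":255},{"delta_rot":[0,0,0],"offset":[-6.38,-2.03,0],"claw":255},{"delta_rot":[0,0,0],"offset":[-6.38,-2.03,0],"claw":255},{"delta_rot":[0,0,0],"offset":[-6.38,-2.03,0],"claw":255},{"delta_rot":[0,0,0],"offset":[-6.38,-2.03,0],"claw":255},{"delta_rot":[0,0,0],"offset":[-6.38,-2.03,0],"claw":255},{"delta_rot":[0,0,0],"offset":[-6.38,-2.03,0],"claw":255}]'

```text
clock: 1.7
tool_pos: [0.5826, 0.0717, 0.4039]
orientation: [2.065, -2.367, -0.002]
wrist_force: [1.2, -1.2, -0.1]
gripper_width: -0.003
```

```bash
python3 -c "
from h import *
import cv2
go((.582,.07,.26),-98)
b=manip.get_image('side')[110:250,150:350]
cv2.imwrite('pics/s1.png',cv2.resize(b,(800,560),interpolation=cv2.INTER_CUBIC))"
```

```text
off [0.037 0.005 2.878] rot [0.01 0.01 0.04] pos [0.5826 0.0717 0.4039] F [ 1.2 -1.2 -0.1] w -0.003 t 1.7
```

View pics/s1.png

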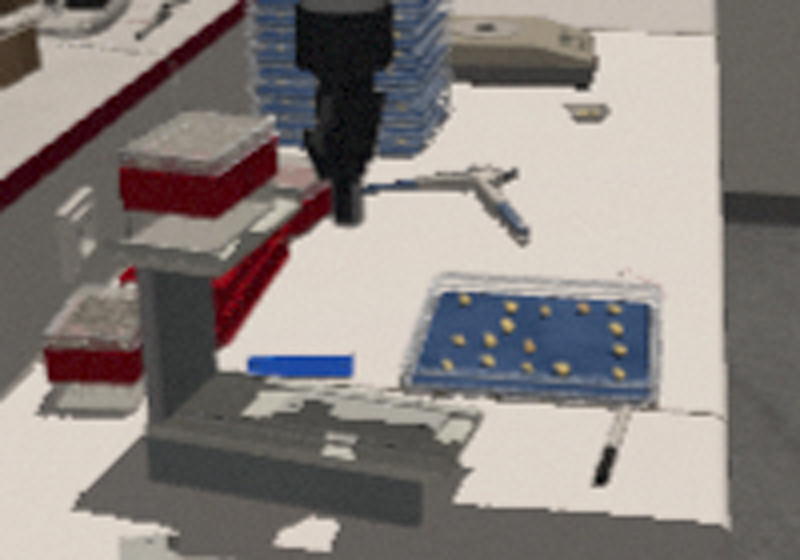

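The shut tip is at (348,220), above the plate and just in front of the shelf edge (~325,185), so the way down is clear. Descending.

>>> servo_tool --rows '[{"delta_rot":[0,0,0],"offset":[0,0,0.8],"claw":255},{"delta_rot":[0,0,0],"offset":[0,0,1.6],"claw":255},{"delta_rot":[0,0,0],"offset":[0,0,2.3],"claw":255},{"delta_rot":[0,0,0],"offset":[0,0,2.8],"claw":255},{"delta_rot":[0,0,0],"offset":[0,0,3.08],"claw":255},{"delta_rot":[0,0,0],"offset":[0,0,3.08],"claw":255},{"delta_rot":[0,0,0],"offset":[0,0,3.08],"claw":255}]'

```text
clock: 2.45
tool_pos: [0.5822, 0.0677, 0.2518]
orientation: [-2.058, 2.372, -0.001]
wrist_force: [0.1, 0.3, 0.3]
gripper_width: 0.001
```

>>> servo_tool --rows '[{"delta_rot":[0,0,0],"offset":[0,0,0.05],"claw":255},{"delta_rot":[0,0,0],"offset":[0,0,0.1],"claw":255},{"delta_rot":[0,0,0],"offset":[0,0,0.15],"claw":255},{"delta_rot":[0,0,0],"offset":[0,0,0.2],"claw":255},{"delta_rot":[0,0,0],"offset":[0,0,0.2],"claw":255}]'

```text
clock: 2.95
tool_pos: [0.5816, 0.0682, 0.2403]
orientation: [2.06, -2.372, -0.001]
wrist_force: [0.2, -0.7, -0.2]
gripper_width: 0.004
```

>>> servo_tool --rows '[{"delta_rot":[0,0,0],"offset":[0,0,0.03],"claw":255},{"delta_rot":[0,0,0],"offset":[0,0,0.06],"claw":255},{"delta_rot":[0,0,0],"offset":[0,0,0.09],"claw":255},{"delta_rot":[0,0,0],"offset":[0,0,0.09],"claw":255}]'

```text
clock: 3.35
tool_pos: [0.5817, 0.0682, 0.2359]
orientation: [2.06, -2.372, -0.001]
wrist_force: [0.3, -0.4, -0.3]
gripper_width: 0.0
```

>>> servo_tool --rows '[{"delta_rot":[0,0,0],"offset":[0,0,0.015],"claw":255},{"delta_rot":[0,0,0],"offset":[0,0,0.03],"claw":255},{"delta_rot":[0,0,0],"offset":[0,0,0.03],"claw":255}]'

```text
clock: 3.65
tool_pos: [0.5818, 0.0682, 0.2346]
orientation: [2.06, -2.372, -0.0]
wrist_force: [-0.6, -0.3, -0.5]
gripper_width: 0.002
```

>>> servo_tool --rows '[{"delta_rot":[0,0,0],"offset":[0,0,0.015],"claw":255},{"delta_rot":[0,0,0],"offset":[0,0,0.03],"claw":255},{"delta_rot":[0,0,0],"offset":[0,0,0.03],"claw":255}]'

```text
clock: 3.95
tool_pos: [0.582, 0.0682, 0.2345]
orientation: [2.06, -2.372, -0.0]
wrist_force: [-4.0, -0.9, 7.1]
gripper_width: 0.002
```

Contact at TCP z 0.2345, with a 7 N upward reaction. That fits the plate top at 61 mm. I'll press slightly more and drag forward by part of the distance first (tool +y points to the stand's front).

>>> servo_tool --rows '[{"delta_rot":[0,0,0],"offset":[0,0,0.025],"claw":255},{"delta_rot":[0,0,0],"offset":[0,0.08,0.025],"claw":255},{"delta_rot":[0,0,0],"offset":[0,0.16,0.025],"claw":255},{"delta_rot":[0,0,0],"offset":[0,0.24,0.025],"claw":255},{"delta_rot":[0,0,0],"offset":[0,0.32,0.025],"claw":255},{"delta_rot":[0,0,0],"offset":[0,0.4,0.025],"claw":255},{"delta_rot":[0,0,0],"offset":[0,0.4,0.025],"claw":255}]'

```text
clock: 4.65
tool_pos: [0.5633, 0.071, 0.2345]
orientation: [-2.057, 2.368, -0.007]
wrist_force: [2.8, 0.3, 6.0]
gripper_width: 0.002
```

```bash
python3 -c "
from h import *
import cv2
go((.582,.07,.26),-98)
b=manip.get_image('top');cv2.imwrite('pics/t2full.png',b);b=b[140:230,200:290]
b=cv2.resize(b,(560,560),interpolation=cv2.INTER_CUBIC)
a=cv2.resize(cv2.imread('pics/top0.png')[140:230,200:290],(560,560))
cv2.imwrite('pics/t2.png',cv2.convertScaleAbs(b,alpha=1.3))"
```

```text
off [-0.034 -0.376 -0.508] rot [-0.07  0.01 -0.01] pos [0.5633 0.071  0.2345] F [2.8 0.3 6. ] w 0.002 t 4.65
```

View pics/t2.png

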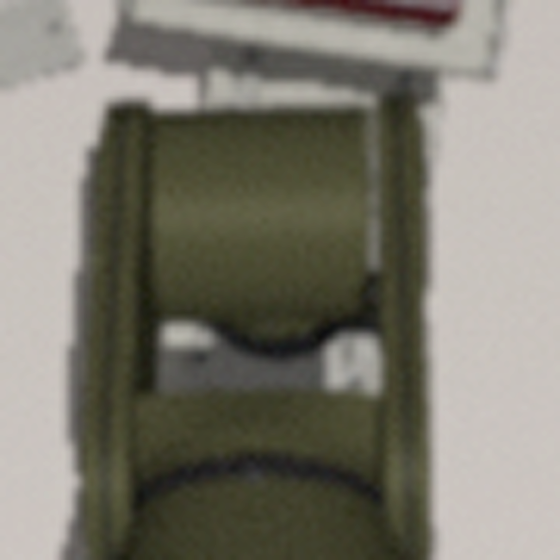

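The arm hides the plate from the top. I'll check from the side.

```bash
python3 -c "
from h import *
import cv2
b=manip.get_image('side');cv2.imwrite('pics/s3full.png',b)
f=lambda i:cv2.convertScaleAbs(cv2.resize(i[190:245,180:280],(700,385),interpolation=cv2.INTER_CUBIC)[:290],alpha=1.3)
cv2.imwrite('pics/s3.png',np.vstack([f(cv2.imread('pics/side0.png')),f(b)]))
O=np.array([.488,.083,.061]);u=np.array([.99,-.139,0]);v=np.array([.139,.99,0])
for x in(-.047,-.02,0,.02,.03,.16):print(x,[(proj('side',O+x*u+s*.03*v)-[180,190])*7 for s in(1,-1)])
"
```

```text
-0.047 [array([678.09217321, 231.0177392 ]), array([710.82404414, 170.54394031])]
-0.02 [array([620.33592536, 221.97471475]), array([655.33184063, 162.24485977])]
0 [array([578.01320879, 215.34815268]), array([614.64945695, 156.1606469 ])]
0.02 [array([536.07575196, 208.78191159]), array([574.32177578, 150.12948121])]
0.03 [array([515.24985577, 205.52115461]), array([554.28950213, 147.13357473])]
0.16 [array([252.87259049, 164.44016138]), array([301.58155048, 109.34009186])]
```

View pics/s3.png

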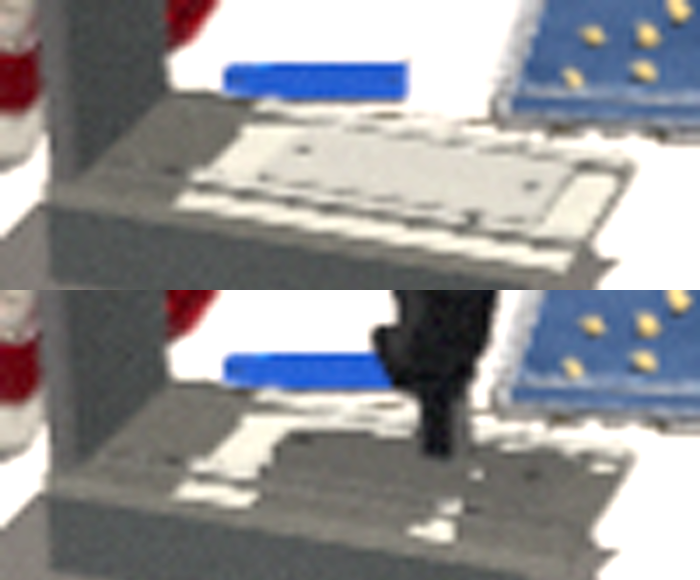

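The plate hole near the front is still at (532,183), the same as before, so the fingertip slid over the plate. I'm switching to hooking the far end. I'll tilt the tool 30° (fingers pointing backward under the shelf), drop the shut tips behind the plate and pull.

>>> servo_tool --rows '[{"delta_rot":[0,0,0],"offset":[0,0.1,-0.27],"claw":255},{"delta_rot":[1.5,0,0],"offset":[0,0.3,-0.4],"claw":255},{"delta_rot":[3,0,0],"offset":[0,0.3,-0.4],"claw":255},{"delta_rot":[4.5,0,0],"offset":[0,0.3,-0.3],"claw":255},{"delta_rot":[6,0,0],"offset":[0,0.3,-0.27],"claw":255},{"delta_rot":[6,0,0],"offset":[0,0.3,-0.27],"claw":255},{"delta_rot":[6,0,0],"offset":[0,0.3,-0.27],"claw":255}]'

```text
clock: 5.45
tool_pos: [0.5465, 0.0732, 0.2452]
orientation: [-1.802, 2.075, -0.552]
wrist_force: [0.3, 0.0, 1.3]
gripper_width: -0.0
```

```bash
cat >> h.py <<'E'
O=np.array([.488,.083,0]);U=np.array([.990,-.139,0]);V=np.array([.139,.990,0])
def st():
    s=manip.sense();R=Ro.from_rotvec(s["orientation"]).as_matrix();d=s["tool_pos"]-O
    S=lambda a:np.array([a@U,a@V,a[2]])
    tip=d+R[:,2]*.1735;c=tip+R[:,1]*.011
    print("TCP",S(d).round(4),"tip",S(tip).round(4),"corner",S(c).round(4),"toolz",S(R[:,2]).round(3),"F",S(s["wrist_force"]).round(1),"t",s["clock"])
    return R,S
def mv(sx,sy,sz):
    """offset units for a stand-frame shift"""
    R,S=st();print("off",(R.T@(sx*U+sy*V+[0,0,sz])/.05).round(3))
E
python3 -c "
from h import *
R,S=st(); mv(.175-.0,0,0)"
```

```text
TCP [ 0.0593 -0.0016  0.2452] tip [ 0.1455 -0.0018  0.0946] corner [ 0.1359 -0.0018  0.0892] toolz [ 0.497 -0.001 -0.868] F [0.2 0.  1.3] t 5.45
TCP [ 0.0593 -0.0016  0.2452] tip [ 0.1455 -0.0018  0.0946] corner [ 0.1359 -0.0018  0.0892] toolz [ 0.497 -0.001 -0.868] F [0.2 0.  1.3] t 5.45
off [-0.005 -3.037  1.738]
```

>>> servo_tool --rows '[{"delta_rot":[0,0,0],"offset":[0,-0.26,0.35],"claw":255},{"delta_rot":[0,0,0],"offset":[0,-0.525,0.69],"claw":255},{"delta_rot":[0,0,0],"offset":[0,-0.525,0.69],"claw":255},{"delta_rot":[0,0,0],"offset":[0,-0.5,0.75],"claw":255},{"delta_rot":[0,0,0],"offset":[0,-0.45,0.82],"claw":255},{"delta_rot":[0,0,0],"offset":[0,-0.41,0.9],"claw":255},{"delta_rot":[0,0,0],"offset":[0,-0.38,0.94],"claw":255},{"delta_rot":[0,0,0],"offset":[0,-0.38,0.94],"claw":255}]'

```text
clock: 6.25
tool_pos: [0.5861, 0.0675, 0.2136]
orientation: [-1.801, 2.073, -0.554]
wrist_force: [0.1, 0.5, -0.3]
gripper_width: -0.003
```

```bash
python3 -c "
from h import *
mv(-.06,0,0)"
```

```text
TCP [ 0.0993 -0.0017  0.2136] tip [ 0.1858 -0.0018  0.0632] corner [ 0.1763 -0.0018  0.0577] toolz [ 0.499 -0.001 -0.867] F [-0.   0.5 -0.3] t 6.25
off [ 1.00e-03  1.04e+00 -5.98e-01]
```

No force at corner height 57.7 mm, which is below the plate top, so the tip is behind the plate. Pulling.

>>> servo_tool --rows '[{"delta_rot":[0,0,0],"offset":[0,0.12,-0.07],"claw":255},{"delta_rot":[0,0,0],"offset":[0,0.24,-0.14],"claw":255},{"delta_rot":[0,0,0],"offset":[0,0.36,-0.208],"claw":255},{"delta_rot":[0,0,0],"offset":[0,0.48,-0.277],"claw":255},{"delta_rot":[0,0,0],"offset":[0,0.6,-0.346],"claw":255},{"delta_rot":[0,0,0],"offset":[0,0.72,-0.415],"claw":255},{"delta_rot":[0,0,0],"offset":[0,0.84,-0.485],"claw":255}]'

```text
clock: 6.95
tool_pos: [0.5385, 0.0744, 0.2149]
orientation: [-1.799, 2.071, -0.557]
wrist_force: [2.2, -1.0, 2.6]
gripper_width: -0.001
```

```bash
python3 -c "
from h import *
st()
import cv2
b=manip.get_image('side');f=lambda i:cv2.convertScaleAbs(cv2.resize(i[190:245,180:280],(700,385),interpolation=cv2.INTER_CUBIC),alpha=1.4)
cv2.imwrite('pics/s4.png',f(b))"
```

```text
TCP [ 0.0512 -0.0015  0.2149] tip [ 0.1382 -0.0015  0.0648] corner [ 0.1287 -0.0015  0.0593] toolz [ 0.501 -0.    -0.865] F [ 2.3 -0.6  2.6] t 6.95
```

View pics/s4.png

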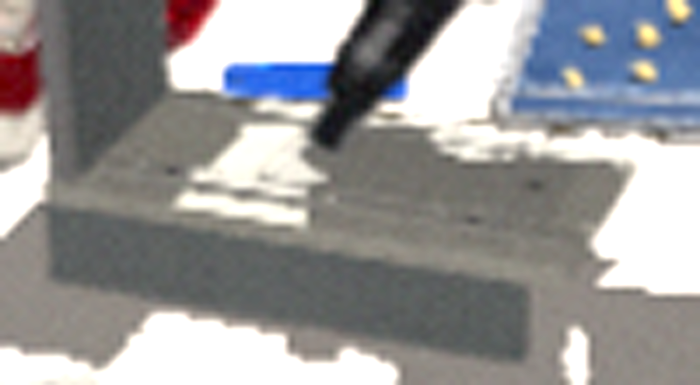

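The hole dot is still at (535,185), and measured z rose about 1.5 mm, so the tip rode over the plate's edge. I'll go back, touch the deck itself behind the plate, and pull from lower down.

```bash
python3 -c "
from h import *
mv(0,0,.013);mv(.052,0,.013);mv(.052,0,-.003)"
```

```text
TCP [ 0.0506 -0.0015  0.2149] tip [ 0.1376 -0.0015  0.0648] corner [ 0.1281 -0.0015  0.0593] toolz [ 0.501 -0.    -0.865] F [-0.6 -0.   4. ] t 7.0
off [-0.    -0.13  -0.225]
TCP [ 0.0506 -0.0015  0.2149] tip [ 0.1376 -0.0015  0.0648] corner [ 0.1281 -0.0015  0.0593] toolz [ 0.501 -0.    -0.865] F [-0.6 -0.   4. ] t 7.0
off [-1.00e-03 -1.03e+00  2.96e-01]
TCP [ 0.0506 -0.0015  0.2149] tip [ 0.1376 -0.0015  0.0648] corner [ 0.1281 -0.0015  0.0593] toolz [ 0.501 -0.    -0.865] F [-0.6 -0.   4. ] t 7.0
off [-0.001 -0.869  0.573]
```

>>> servo_tool --rows '[{"delta_rot":[0,0,0],"offset":[0,-0.13,-0.225],"claw":255},{"delta_rot":[0,0,0],"offset":[0,-0.5,0],"claw":255},{"delta_rot":[0,0,0],"offset":[0,-0.9,0.22],"claw":255},{"delta_rot":[0,0,0],"offset":[0,-1.03,0.3],"claw":255},{"delta_rot":[0,0,0],"offset":[0,-1.03,0.3],"claw":255},{"delta_rot":[0,0,0],"offset":[0,-0.95,0.43],"claw":255},{"delta_rot":[0,0,0],"offset":[0,-0.88,0.55],"claw":255},{"delta_rot":[0,0,0],"offset":[0,-0.88,0.55],"claw":255}]'

```text
clock: 7.8
tool_pos: [0.5884, 0.0671, 0.2101]
orientation: [-1.803, 2.075, -0.552]
wrist_force: [0.0, 0.1, -0.1]
gripper_width: -0.002
```

```bash
python3 -c "
from h import *
st()"
```

```text
TCP [ 0.1016 -0.0018  0.2101] tip [ 0.1877 -0.002   0.0595] corner [ 0.1781 -0.002   0.054 ] toolz [ 0.496 -0.001 -0.868] F [-0.   0.1 -0.1] t 7.8
```

>>> servo_tool --rows '[{"delta_rot":[0,0,0],"offset":[0,0.01,0.017],"claw":255},{"delta_rot":[0,0,0],"offset":[0,0.02,0.035],"claw":255},{"delta_rot":[0,0,0],"offset":[0,0.02,0.035],"claw":255}]'

```text
clock: 8.1
tool_pos: [0.59, 0.067, 0.2106]
orientation: [-1.8, 2.072, -0.555]
wrist_force: [0.1, 1.3, -0.5]
gripper_width: -0.002
```

```bash
python3 -c "
from h import *
st()"
```

```text
TCP [ 0.1032 -0.0016  0.2106] tip [ 0.19   -0.0017  0.0603] corner [ 0.1804 -0.0017  0.0548] toolz [ 0.5   -0.001 -0.866] F [-0.   1.3 -0.5] t 8.1
```

>>> servo_tool --rows '[{"delta_rot":[0,0,0],"offset":[0,0.01,0.017],"claw":255},{"delta_rot":[0,0,0],"offset":[0,0.02,0.035],"claw":255},{"delta_rot":[0,0,0],"offset":[0,0.02,0.035],"claw":255},{"delta_rot":[0,0,0],"offset":[0,0.02,0.035],"claw":255}]'

```text
clock: 8.5
tool_pos: [0.5903, 0.067, 0.209]
orientation: [-1.799, 2.072, -0.556]
wrist_force: [-1.9, 0.3, 3.0]
gripper_width: -0.005
```

```bash
python3 -c "
from h import *
st()"
```

```text
TCP [ 0.1034 -0.0016  0.209 ] tip [ 0.1903 -0.0017  0.0588] corner [ 0.1808 -0.0017  0.0533] toolz [ 0.501 -0.    -0.866] F [-2. -0.  3.] t 8.5
```

The deck is touched (3 N). Pulling along the deck with light contact.

>>> servo_tool --rows '[{"delta_rot":[0,0,0],"offset":[0,0.1,-0.055],"claw":255},{"delta_rot":[0,0,0],"offset":[0,0.2,-0.11],"claw":255},{"delta_rot":[0,0,0],"offset":[0,0.3,-0.17],"claw":255},{"delta_rot":[0,0,0],"offset":[0,0.4,-0.227],"claw":255},{"delta_rot":[0,0,0],"offset":[0,0.5,-0.284],"claw":255},{"delta_rot":[0,0,0],"offset":[0,0.6,-0.34],"claw":255},{"delta_rot":[0,0,0],"offset":[0,0.69,-0.394],"claw":255}]'

```text
clock: 9.2
tool_pos: [0.5507, 0.0727, 0.2089]
orientation: [-1.799, 2.071, -0.557]
wrist_force: [3.9, -0.9, 3.6]
gripper_width: 0.002
```

```bash
python3 -c "
from h import *
st()
import cv2
b=manip.get_image('side');f=lambda i:cv2.convertScaleAbs(cv2.resize(i[190:245,180:280],(700,385),interpolation=cv2.INTER_CUBIC),alpha=1.4)
cv2.imwrite('pics/s5.png',f(b))"
```

```text
TCP [ 0.0635 -0.0015  0.2089] tip [ 0.1505 -0.0015  0.0588] corner [ 0.141  -0.0015  0.0533] toolz [ 0.501 -0.    -0.865] F [ 4.  -0.3  3.6] t 9.2
```

View pics/s5.png

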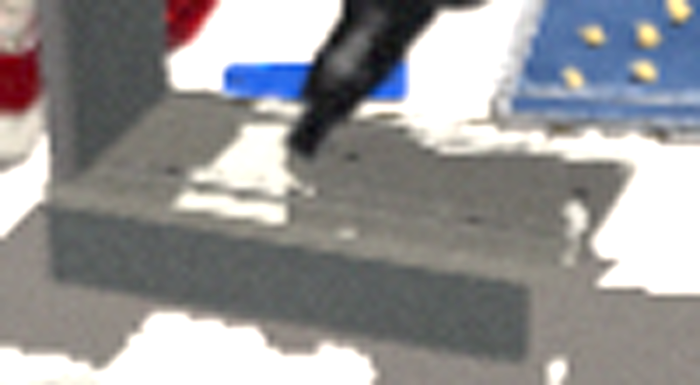

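It moves: the holes have shifted from (303,150) to (350,157) and from (532,187) to (578,190), about 22 mm. The plate's centre was at 0.0915 and is now ≈0.069. The target is 0.023, so I'll pull 46 mm more.

>>> servo_tool --rows '[{"delta_rot":[0,0,0],"offset":[0,0.12,-0.069],"claw":255},{"delta_rot":[0,0,0],"offset":[0,0.24,-0.137],"claw":255},{"delta_rot":[0,0,0],"offset":[0,0.36,-0.206],"claw":255},{"delta_rot":[0,0,0],"offset":[0,0.48,-0.274],"claw":255},{"delta_rot":[0,0,0],"offset":[0,0.6,-0.343],"claw":255},{"delta_rot":[0,0,0],"offset":[0,0.7,-0.4],"claw":255},{"delta_rot":[0,0,0],"offset":[0,0.8,-0.457],"claw":255},{"delta_rot":[0,0,0],"offset":[0,0.8,-0.457],"claw":255}]'

```text
clock: 10.05
tool_pos: [0.5048, 0.0792, 0.2088]
orientation: [-1.799, 2.071, -0.556]
wrist_force: [1.2, -0.2, 7.9]
gripper_width: 0.0
```

```bash
python3 -c "
from h import *
mv(.012,0,0);mv(.012,0,.1);go((.30,.10,.40),-98)"
```

```text
TCP [ 0.0171 -0.0014  0.2088] tip [ 0.1041 -0.0014  0.0587] corner [ 0.0946 -0.0014  0.0532] toolz [ 0.501 -0.    -0.865] F [1.2 0.  7.9] t 10.05
off [-0.    -0.208  0.12 ]
TCP [ 0.0171 -0.0014  0.2088] tip [ 0.1041 -0.0014  0.0587] corner [ 0.0946 -0.0014  0.0532] toolz [ 0.501 -0.    -0.865] F [1.2 0.  7.9] t 10.05
off [-1.00e-03 -1.21e+00 -1.61e+00]
off [ 0.16   1.641 -5.371] rot [-6.02  0.   -0.01] pos [0.5048 0.0792 0.2088] F [ 1.2 -0.2  7.9] w 0.0 t 10.05
```

Back off, rise, untilt and clear the view. The plate is left resting.

>>> servo_tool --rows '[{"delta_rot":[0,0,0],"offset":[0,-0.2,0.08],"claw":255},{"delta_rot":[0,0,0],"offset":[0,-0.4,-0.27],"claw":255},{"delta_rot":[0,0,0],"offset":[0,-0.8,-0.95],"claw":200},{"delta_rot":[0,0,0],"offset":[0,-1.2,-1.6],"claw":100},{"delta_rot":[-1.7,0,0],"offset":[0,-1.2,-2.2],"claw":0},{"delta_rot":[-3.4,0,0],"offset":[0,-1.2,-3.0],"claw":0},{"delta_rot":[-5,0,0],"offset":[0,-1.2,-3.2],"claw":0},{"delta_rot":[-6,0,0],"offset":[0,-1.2,-3.2],"claw":0}]'

```text
clock: 10.85
tool_pos: [0.4757, 0.0833, 0.377]
orientation: [2.057, -2.368, -0.009]
wrist_force: [0.2, -0.3, 0.0]
gripper_width: 0.99
```

```bash
python3 -c "
from h import *
st();go((.4,-.3,.40),-98)"
```

```text
TCP [-0.0122 -0.0014  0.377 ] tip [-0.0135 -0.0014  0.2035] corner [-0.0245 -0.0014  0.2036] toolz [-0.007  0.    -1.   ] F [ 0.2 -0.3  0. ] t 10.85
off [ 7.803  0.432 -0.457] rot [ 0.08  0.   -0.01] pos [0.4757 0.0833 0.377 ] F [ 0.2 -0.3  0. ] w 0.99 t 10.85
```

>>> servo_tool --rows '[{"delta_rot":[0.08,0,0],"offset":[7.8,0.4,-0.4],"claw":0},{"delta_rot":[0.08,0,0],"offset":[7.8,0.4,-0.4],"claw":0},{"delta_rot":[0.08,0,0],"offset":[7.8,0.4,-0.4],"claw":0},{"delta_rot":[0.08,0,0],"offset":[7.8,0.4,-0.4],"claw":0},{"delta_rot":[0.08,0,0],"offset":[7.8,0.4,-0.4],"claw":0},{"delta_rot":[0.08,0,0],"offset":[7.8,0.4,-0.4],"claw":0},{"delta_rot":[0.08,0,0],"offset":[7.8,0.4,-0.4],"claw":0},{"delta_rot":[0.08,0,0],"offset":[7.8,0.4,-0.4],"claw":0}]'

```text
clock: 11.65
tool_pos: [0.4008, -0.3014, 0.3939]
orientation: [-2.056, 2.37, 0.004]
wrist_force: [0.3, 0.7, 0.0]
gripper_width: 1.0
```

```bash
python3 -c "
from h import *
import cv2
b=manip.get_image('top');cv2.imwrite('pics/t6f.png',b)
a=cv2.resize(b[150:240,205:305],(800,720),interpolation=cv2.INTER_CUBIC)[:600]
cv2.imwrite('pics/t6.png',cv2.convertScaleAbs(a,alpha=1.3))"
```

View pics/t6.png

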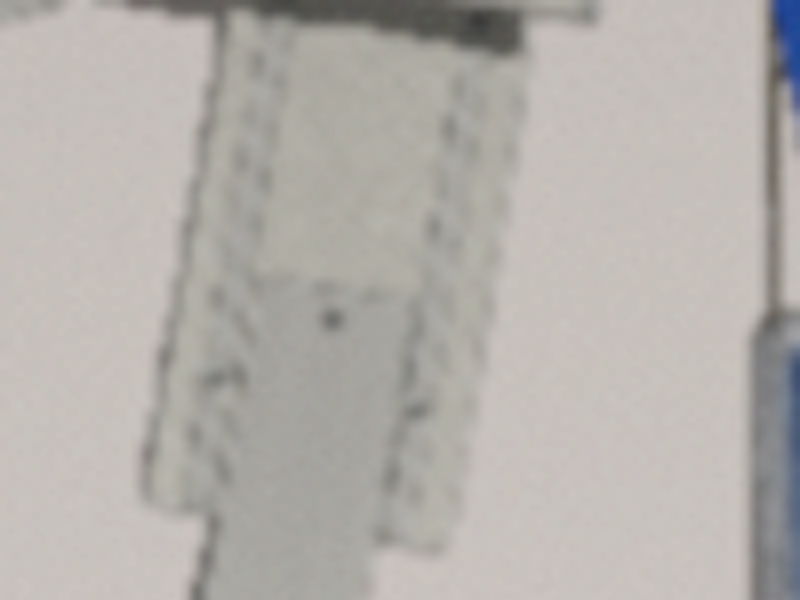

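The plate overhangs the deck edge: rear hole at (331,317), rear end at y≈290, deck edge at y≈530. I'll get the front end from the brightness profile along its axis.

```bash
python3 -c "
from h import *
import cv2
T=lambda x,y:(205+(x-3.5)/8,150+(y-3.5)/8)
S=lambda a:np.array([(a-O)@U,(a-O)@V])
for n,p,z in [('RL',(262,285),.061),('RR',(410,298),.061),('hole',(331,317),.061),('eL',(212,515),.061),('eR',(376,543),.061),('dkL',(145,500),.055),('dkR',(440,552),.055),('dkBL',(222,20),.055),('dkBR',(522,60),.055)]:
    r=ray('top',T(*p),z);print(n,r.round(4),S(r).round(4))
g=cv2.cvtColor(cv2.imread('pics/t6f.png'),6).astype(np.float32)
for y in(-.015,.0,.015):
  xs=np.arange(-.08,.12,.004);uv=np.array([proj('top',O+x*U+y*V+[0,0,.061]) for x in xs],np.float32)
  print(y,list(zip((xs*1000).round().astype(int).tolist(),cv2.remap(g,uv[:,None,0],uv[:,None,1],1).ravel().round().astype(int).tolist())))
for x in(-.03,-.015):
  ys=np.arange(-.05,.05,.003);uv=np.array([proj('top',O+x*U+y*V+[0,0,.061]) for y in ys],np.float32)
  print(x,list(zip((ys*1000).round().astype(int).tolist(),cv2.remap(g,uv[:,None,0],uv[:,None,1],1).ravel().round().astype(int).tolist())))
"
```

```text
RL [0.5789 0.0968 0.061 ] [0.088  0.0263]
RR [0.5744 0.0411 0.061 ] [ 0.0913 -0.0295]
hole [0.5669 0.0707 0.061 ] [ 0.0799 -0.0012]
eL [0.4922 0.114  0.061 ] [-0.0001  0.0313]
eR [0.4824 0.0529 0.061 ] [-0.0014 -0.0306]
dkL [0.498  0.1397 0.055 ] [0.002  0.0575]
dkR [0.4797 0.0291 0.055 ] [-0.0008 -0.0545]
dkBL [0.6821 0.1141 0.055 ] [0.1878 0.0578]
dkBR [ 6.672e-01 -6.000e-04  5.500e-02] [ 0.1891 -0.0578]
-0.015 [(-80, 151), (-76, 151), (-72, 151), (-68, 150), (-64, 150), (-60, 150), (-56, 150), (-52, 146), (-48, 133), (-44, 129), (-40, 130), (-36, 130), (-32, 130), (-28, 131), (-24, 130), (-20, 129), (-16, 129), (-12, 129), (-8, 127), (-4, 129), (0, 127), (4, 128), (8, 127), (12, 126), (16, 128), (20, 126), (24, 126), (28, 126), (32, 125), (36, 126), (40, 126), (44, 125), (48, 126), (52, 125), (56, 126), (60, 126), (64, 126), (68, 127), (72, 126), (76, 126), (80, 126), (84, 125), (88, 120), (92, 120), (96, 129), (100, 132), (104, 135), (108, 134), (112, 134), (116, 137)]
0.0 [(-80, 151), (-76, 151), (-72, 150), (-68, 150), (-64, 151), (-60, 150), (-56, 150), (-52, 148), (-48, 136),
[... 1121 characters left out ...]
, 144), (-29, 133), (-26, 130), (-23, 130), (-20, 129), (-17, 129), (-14, 131), (-11, 130), (-8, 129), (-5, 128), (-2, 126), (1, 125), (4, 127), (7, 129), (10, 128), (13, 129), (16, 129), (19, 129), (22, 129), (25, 129), (28, 118), (31, 99), (34, 108), (37, 136), (40, 149), (43, 151), (46, 151), (49, 150)]
-0.015 [(-50, 150), (-47, 150), (-44, 150), (-41, 150), (-38, 151), (-35, 148), (-32, 140), (-29, 132), (-26, 129), (-23, 130), (-20, 129), (-17, 129), (-14, 129), (-11, 129), (-8, 128), (-5, 127), (-2, 127), (1, 128), (4, 128), (7, 128), (10, 127), (13, 128), (16, 129), (19, 128), (22, 129), (25, 127), (28, 112), (31, 101), (34, 121), (37, 143), (40, 149), (43, 150), (46, 149), (49, 150)]
```

The front end is at −48 mm and the rear at +92 mm, so 48 of 140 mm overhangs (34 %). It is centred at y≈−1 mm. Going to grip across the width at stand x −26 mm.

```bash
python3 -c "
from h import *
go((.4621,.0856,.39),-98)"
```

```text
off [-7.915 -0.095  0.09 ] rot [-0.01  0.   -0.07] pos [ 0.4001 -0.3053  0.3943] F [-1.8 -2.6  0.7] w 1.003 t 11.7
```

>>> servo_tool --rows '[{"delta_rot":[0,0,0],"offset":[-7.9,-0.1,0],"claw":0},{"delta_rot":[0,0,0],"offset":[-7.9,-0.1,0],"claw":0},{"delta_rot":[0,0,0],"offset":[-7.9,-0.1,0],"claw":0},{"delta_rot":[0,0,0],"offset":[-7.9,-0.1,0],"claw":0},{"delta_rot":[0,0,0],"offset":[-7.9,-0.1,0],"claw":0},{"delta_rot":[0,0,0],"offset":[-7.9,-0.1,0.5],"claw":0},{"delta_rot":[0,0,0],"offset":[-7.9,-0.1,1],"claw":0},{"delta_rot":[0,0,0],"offset":[-7.9,-0.1,1.5],"claw":0}]'

```text
clock: 12.5
tool_pos: [0.4605, 0.0795, 0.3336]
orientation: [-2.059, 2.367, -0.006]
wrist_force: [0.5, -0.2, 0.5]
gripper_width: 1.0
```

>>> servo_tool --rows '[{"delta_rot":[0,0,0],"offset":[0,0,0],"claw":0},{"delta_rot":[0,0,0],"offset":[0,0,0],"claw":0},{"delta_rot":[0,0,0],"offset":[0,0,0],"claw":0}]'

```text
clock: 12.8
tool_pos: [0.4611, 0.0763, 0.3339]
orientation: [-2.057, 2.37, -0.007]
wrist_force: [-0.6, -0.1, 0.3]
gripper_width: 0.998
```

```bash
python3 -c "
from h import *
st();go((.4621,.0856,.223),-98)"
```

```text
TCP [-0.0257 -0.0104  0.3339] tip [-0.0247 -0.0105  0.1604] corner [-0.0357 -0.0105  0.1604] toolz [ 0.005 -0.001 -1.   ] F [-0.6 -0.2  0.3] t 12.8
off [-0.189  0.019  2.218] rot [-0.06 -0.01 -0.02] pos [0.4611 0.0763 0.3339] F [-0.6 -0.1  0.3] w 0.998 t 12.8
```

>>> servo_tool --rows '[{"delta_rot":[0,0,0],"offset":[-0.19,0,0.3],"claw":0},{"delta_rot":[-0.06,0,0],"offset":[-0.19,0.02,0.8],"claw":0},{"delta_rot":[-0.06,0,0],"offset":[-0.19,0.02,1.2],"claw":0},{"delta_rot":[-0.06,0,0],"offset":[-0.19,0.02,1.5],"claw":0},{"delta_rot":[-0.06,0,0],"offset":[-0.19,0.02,1.5],"claw":0},{"delta_rot":[-0.06,0,0],"offset":[-0.19,0.02,1.5],"claw":0}]'

```text
clock: 13.4
tool_pos: [0.4628, 0.0853, 0.2602]
orientation: [-2.056, 2.373, -0.003]
wrist_force: [-0.5, 0.1, -0.1]
gripper_width: 1.003
```

```bash
python3 -c "
from h import *
st();go((.4621,.0856,.223),-98)"
```

```text
TCP [-0.0252 -0.0012  0.2602] tip [-0.0248 -0.0012  0.0867] corner [-0.0358 -0.0012  0.0866] toolz [ 0.003  0.    -1.   ] F [-0.5  0.  -0.1] t 13.4
off [-0.004  0.017  0.743] rot [-0.03  0.   -0.04] pos [0.4628 0.0853 0.2602] F [-0.5  0.1 -0.1] w 1.003 t 13.4
```

>>> servo_tool --rows '[{"delta_rot":[0,0,0],"offset":[0,0,0.35],"claw":0},{"delta_rot":[0,0,0],"offset":[0,0,0.65],"claw":0},{"delta_rot":[0,0,0],"offset":[0,0,0.74],"claw":0},{"delta_rot":[0,0,0],"offset":[0,0,0.74],"claw":0},{"delta_rot":[0,0,0],"offset":[0,0,0.74],"claw":0},{"delta_rot":[0,0,0],"offset":[0,0,0.74],"claw":0}]'

```text
clock: 14.0
tool_pos: [0.4631, 0.0862, 0.2234]
orientation: [-2.058, 2.37, -0.004]
wrist_force: [0.1, 0.4, 0.1]
gripper_width: 0.999
```

>>> servo_tool --rows '[{"delta_rot":[0,0,0],"offset":[0,0,0],"claw":40},{"delta_rot":[0,0,0],"offset":[0,0,0],"claw":60},{"delta_rot":[0,0,0],"offset":[0,0,0],"claw":90},{"delta_rot":[0,0,0],"offset":[0,0,0],"claw":255},{"delta_rot":[0,0,0],"offset":[0,0,0],"claw":255},{"delta_rot":[0,0,0],"offset":[0,0,0],"claw":255}]'

```text
clock: 14.6
tool_pos: [0.4627, 0.0863, 0.2228]
orientation: [-2.059, 2.371, -0.002]
wrist_force: [-2.9, 0.6, 5.3]
gripper_width: 0.672
```

Stopped at 0.672 of the opening, so something is held. I'll lift a little and look.

>>> servo_tool --rows '[{"delta_rot":[0,0,0],"offset":[0,0,-0.05],"claw":255},{"delta_rot":[0,0,0],"offset":[0,0,-0.1],"claw":255},{"delta_rot":[0,0,0],"offset":[0,0,-0.2],"claw":255},{"delta_rot":[0,0,0],"offset":[0,0,-0.3],"claw":255},{"delta_rot":[0,0,0],"offset":[0,0,-0.3],"claw":255},{"delta_rot":[0,0,0],"offset":[0,0,-0.3],"claw":255}]'

```text
clock: 15.2
tool_pos: [0.4625, 0.0862, 0.2373]
orientation: [-2.059, 2.371, -0.002]
wrist_force: [-0.1, -0.3, -2.2]
gripper_width: 0.677
```

```bash
python3 -c "
from h import *
st();s=manip.sense();print(s['wrist_torque'].round(3),s['gripper_width'])
import cv2
b=manip.get_image('side');f=lambda i:cv2.convertScaleAbs(cv2.resize(i[180:250,190:290],(800,560),interpolation=cv2.INTER_CUBIC),alpha=1.4)
cv2.imwrite('pics/s7.png',f(b))"
```

```text
TCP [-0.0257 -0.0003  0.2373] tip [-0.0253 -0.0003  0.0638] corner [-0.0363 -0.0003  0.0638] toolz [ 0.002  0.    -1.   ] F [-0.1 -0.3 -2.2] t 15.2
[-0.011  0.044  0.047] 0.677186537048965
```

View pics/s7.png

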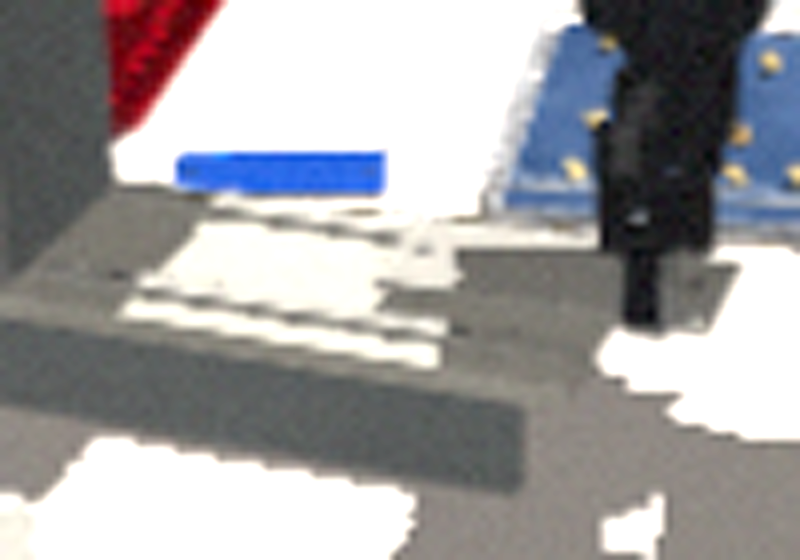

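The fingers are at (640,290), with the plate level between them and the wrist showing −2.2 N. So the plate is fully carried. Lift and carry to above the dish middle.

>>> servo_tool --rows '[{"delta_rot":[0,0,0],"offset":[0,0,-0.3],"claw":255},{"delta_rot":[0,0,0],"offset":[0,0,-0.7],"claw":255},{"delta_rot":[0,0,0],"offset":[0,0,-1.1],"claw":255},{"delta_rot":[0,0,0],"offset":[0.2,0,-1.4],"claw":255},{"delta_rot":[0,0,0],"offset":[0.6,0,-1.5],"claw":255},{"delta_rot":[0,0,0],"offset":[1.1,0.05,-1.5],"claw":255},{"delta_rot":[0,0,0],"offset":[1.7,0.05,-1.5],"claw":255},{"delta_rot":[0,0,0],"offset":[2.3,0.1,-1.5],"claw":255}]'

```text
clock: 16.05
tool_pos: [0.4409, -0.0278, 0.312]
orientation: [-2.06, 2.37, -0.002]
wrist_force: [0.9, -0.9, -1.7]
gripper_width: 0.679
```

>>> servo_tool --rows '[{"delta_rot":[0,0,0],"offset":[0.6,0,0],"claw":255},{"delta_rot":[0,0,0],"offset":[1.2,0,0],"claw":255},{"delta_rot":[0,0,0],"offset":[1.8,0,0],"claw":255},{"delta_rot":[0,0,0],"offset":[2.4,0.05,0],"claw":255},{"delta_rot":[0,0,0],"offset":[3,0.1,0],"claw":255},{"delta_rot":[0,0,0],"offset":[3.4,0.1,0],"claw":255},{"delta_rot":[0,0,0],"offset":[3.7,0.1,0],"claw":255},{"delta_rot":[0,0,0],"offset":[3.7,0.1,0],"claw":255}]'

```text
clock: 16.85
tool_pos: [0.4102, -0.2106, 0.3119]
orientation: [-2.057, 2.374, -0.002]
wrist_force: [0.0, 0.2, -1.6]
gripper_width: 0.672
```

>>> servo_tool --rows '[{"delta_rot":[0,0,0],"offset":[0,0,0],"claw":255},{"delta_rot":[0,0,0],"offset":[0,0,0],"claw":255},{"delta_rot":[0,0,0],"offset":[0,0,0],"claw":255}]'

```text
clock: 17.15
tool_pos: [0.4105, -0.2086, 0.312]
orientation: [-2.06, 2.37, -0.002]
wrist_force: [-0.0, 0.2, -1.8]
gripper_width: 0.677
```

```bash
python3 -c "
from h import *
st();go((.4118,-.211,.20),-98);print(manip.sense()['wrist_torque'])
import cv2
cv2.imwrite('pics/s8f.png',manip.get_image('side'))"
```

```text
TCP [-0.0361 -0.2995  0.312 ] tip [-0.0359 -0.2994  0.1385] corner [-0.0469 -0.2994  0.1384] toolz [ 0.002  0.    -1.   ] F [-0.1  0.2 -1.8] t 17.15
off [ 0.044 -0.028  2.239] rot [-0.02  0.    0.  ] pos [ 0.4105 -0.2086  0.312 ] F [-0.   0.2 -1.8] w 0.677 t 17.15
[ 0.00166841  0.05925657 -0.01230631]
```

Still carried (−1.7 N, moment as expected). Descending to just above the lid, then creeping.

>>> servo_tool --rows '[{"delta_rot":[0,0,0],"offset":[0.04,-0.03,0.5],"claw":255},{"delta_rot":[0,0,0],"offset":[0.04,-0.03,1],"claw":255},{"delta_rot":[0,0,0],"offset":[0.04,-0.03,1.5],"claw":255},{"delta_rot":[0,0,0],"offset":[0.04,-0.03,1.9],"claw":255},{"delta_rot":[0,0,0],"offset":[0.04,-0.03,2.15],"claw":255},{"delta_rot":[0,0,0],"offset":[0.04,-0.03,2.24],"claw":255},{"delta_rot":[0,0,0],"offset":[0.04,-0.03,2.24],"claw":255},{"delta_rot":[0,0,0],"offset":[0.04,-0.03,2.24],"claw":255}]'

```text
clock: 18.0
tool_pos: [0.4123, -0.2119, 0.2011]
orientation: [-2.059, 2.371, -0.005]
wrist_force: [0.2, 0.0, -1.3]
gripper_width: 0.675
```

>>> servo_tool --rows '[{"delta_rot":[0,0,0],"offset":[0,0,0.03],"claw":255},{"delta_rot":[0,0,0],"offset":[0,0,0.06],"claw":255},{"delta_rot":[0,0,0],"offset":[0,0,0.09],"claw":255},{"delta_rot":[0,0,0],"offset":[0,0,0.09],"claw":255},{"delta_rot":[0,0,0],"offset":[0,0,0.09],"claw":255}]'

```text
clock: 18.5
tool_pos: [0.4117, -0.2116, 0.1956]
orientation: [-2.059, 2.371, -0.002]
wrist_force: [0.1, 0.3, -1.7]
gripper_width: 0.677
```

>>> servo_tool --rows '[{"delta_rot":[0,0,0],"offset":[0,0,0.02],"claw":255},{"delta_rot":[0,0,0],"offset":[0,0,0.04],"claw":255},{"delta_rot":[0,0,0],"offset":[0,0,0.04],"claw":255},{"delta_rot":[0,0,0],"offset":[0,0,0.04],"claw":255}]'

```text
clock: 18.9
tool_pos: [0.4119, -0.2117, 0.1938]
orientation: [-2.059, 2.371, -0.002]
wrist_force: [-0.5, 0.6, 1.6]
gripper_width: 0.68
```

>>> servo_tool --rows '[{"delta_rot":[0,0,0],"offset":[0,0,0.015],"claw":255},{"delta_rot":[0,0,0],"offset":[0,0,0.03],"claw":255},{"delta_rot":[0,0,0],"offset":[0,0,0.03],"claw":255}]'

```text
clock: 19.2
tool_pos: [0.4121, -0.2118, 0.1937]
orientation: [-2.06, 2.371, -0.0]
wrist_force: [-6.6, 3.6, 14.0]
gripper_width: 0.675
```

Landed on the lid at 0.1938 (1 mm from prediction). I'll ease the press and open gently.

>>> servo_tool --rows '[{"delta_rot":[0,0,0],"offset":[0,0,-0.015],"claw":255},{"delta_rot":[0,0,0],"offset":[0,0,-0.025],"claw":255},{"delta_rot":[0,0,0],"offset":[0,0,-0.025],"claw":70},{"delta_rot":[0,0,0],"offset":[0,0,-0.025],"claw":50},{"delta_rot":[0,0,0],"offset":[0,0,-0.025],"claw":20},{"delta_rot":[0,0,0],"offset":[0,0,-0.025],"claw":0},{"delta_rot":[0,0,0],"offset":[0,0,-0.025],"claw":0},{"delta_rot":[0,0,0],"offset":[0,0,-0.025],"claw":0}]'

```text
clock: 20.0
tool_pos: [0.4118, -0.2116, 0.1933]
orientation: [-2.059, 2.371, -0.002]
wrist_force: [0.7, 0.1, 0.7]
gripper_width: 1.0
```

>>> servo_tool --rows '[{"delta_rot":[0,0,0],"offset":[0,0,-0.1],"claw":0},{"delta_rot":[0,0,0],"offset":[0,0,-0.3],"claw":0},{"delta_rot":[0,0,0],"offset":[0,0,-0.8],"claw":0},{"delta_rot":[0,0,0],"offset":[0,0,-1.6],"claw":0},{"delta_rot":[0,0,0],"offset":[0,0,-2.4],"claw":0},{"delta_rot":[0,0,0],"offset":[0,0,-3.2],"claw":0},{"delta_rot":[0,0,0],"offset":[0,0,-4],"claw":0},{"delta_rot":[0,0,0],"offset":[0,0,-4],"claw":0}]'

```text
clock: 20.8
tool_pos: [0.4124, -0.2122, 0.4018]
orientation: [-2.057, 2.368, -0.024]
wrist_force: [0.3, 0.3, 0.7]
gripper_width: 0.999
```

>>> servo_tool --rows '[{"delta_rot":[0,0,0],"offset":[5,0,0],"claw":0},{"delta_rot":[0,0,0],"offset":[5,0,0],"claw":0},{"delta_rot":[0,0,0],"offset":[5,0,0],"claw":0},{"delta_rot":[0,0,0],"offset":[5,0,0],"claw":0},{"delta_rot":[0,0,0],"offset":[5,0,0],"claw":0},{"delta_rot":[0,0,0],"offset":[5,0,0],"claw":0},{"delta_rot":[0,0,0],"offset":[5,0,0],"claw":0},{"delta_rot":[0,0,0],"offset":[5,0,0],"claw":0}]'

```text
clock: 21.6
tool_pos: [0.3765, -0.4583, 0.3933]
orientation: [-2.059, 2.37, -0.001]
wrist_force: [0.7, 0.7, -0.4]
gripper_width: 1.0
```

```bash
python3 -c "
from h import *
import cv2
st()
b=manip.get_image('top');s=manip.get_image('side');cv2.imwrite('pics/t9f.png',b);cv2.imwrite('pics/s9f.png',s)
a=cv2.resize(b[140:300,170:390],(770,560))[:330] if 0 else cv2.resize(b[170:285,230:390],(480,345),interpolation=cv2.INTER_CUBIC)
c=cv2.resize(s[165:245,180:330],(480,256),interpolation=cv2.INTER_CUBIC)
cv2.imwrite('pics/f9.png',np.vstack([a,c])[:600])"
```

```text
TCP [-0.0352 -0.5514  0.3933] tip [-0.0349 -0.5513  0.2198] corner [-0.0459 -0.5513  0.2198] toolz [ 0.002  0.001 -1.   ] F [ 0.6  0.8 -0.4] t 21.6
```

View pics/f9.png

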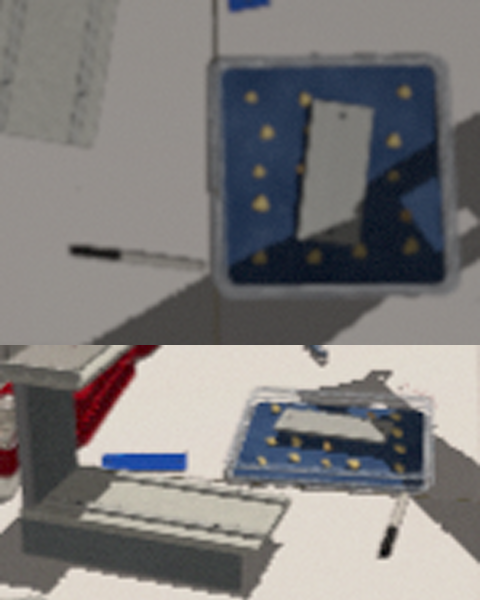

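The plate lies flat on the lid. Its centre is at (337,172) against the dish centre at (335,176), about 3 mm apart. The dish's left edge (full-image column 300) and the pen tip (253,253) are where they were. Handing in.

```bash
python3 -c "
from cell import manip
import cv2,numpy as np
a=cv2.imread('pics/top0.png');b=cv2.imread('pics/t9f.png')
print('carton diff',np.abs(a[205:255,110:170].astype(int)-b[205:255,110:170]).mean())
print(manip.close_job())"
```

```text
carton diff 0.9088888888888889
the job is handed in; nothing more can be done
None
```

The plate now lies flat near the middle of the dish's lid, and the job was handed in at about 21.7 s. I pulled it forward until 48 of its 140 mm overhung the deck edge (34 %) and let it rest there. Then I gripped the overhang across its width and carried it over.

**First attempts:** Dragging the plate by pressing on its top slid over it without moving it. The first hook behind its far end rode up over the edge, and the second, set lower against the deck, worked.

**Final checks:**
- **Position:** the plate's centre is about 3 mm from the dish's centre in the top view.
- **Other objects:** the dish and the marker look unmoved in the pictures. The carton area differs only by image noise.
- **Forces:** the highest wrist force I read was about 16 N, on landing.
- **Set-down:** contact came 1 mm higher than predicted, so the plate may have settled by about 1 mm when I let go.
- **Grip width:** the gripper stopped at 0.677 of its opening, about 57.5 mm if the scale is linear, against the plate's 60 mm. The hold stayed steady all the way.

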